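# Level the bar on the press with the screw jack, then squeeze it with the foot pedal

## Robot

A 6-joint arm with a two-finger parallel gripper is mounted at the origin on the work surface. World frame = base frame: x ahead of the robot, y to its left, z up, the work surface at z = 0. Lengths are in mm, angles in rad, forces in N, time in s.
With the tool pointing down it reaches from about 350 to 875 mm from the base axis. Payload 4.2 kg.
Tool frame: the origin (TCP) lies between the finger pads; the fingertips stand 25 mm ahead of it and the grasp point (between the pads) lies 6 mm ahead of it; z points along the fingers, y is the line along which they close (so a half turn about z gives the same grasp; the last joint's range is limited). The gripper opens to 85 mm and grips with 20 to 120 N. Pads are 22 mm wide; open, the fingers measure 114 mm over their backs; the gripper's body (76 mm by 85 mm) begins 54 mm behind the grasp point. The pads swing forward as they close: fully open they stand 13 mm farther back than shut.
Start: joints at [-1.02, 0.385, 0.008, 0, -1.194, -0.259], TCP at [179.814, -598.553, 256.312] pointing down, gripper open.
Joint ranges: [-3.14, 3.14], [-1.21, 2.06], [-1.07, 1.41], [-3.16, 2.05], [-2.99, -0.16], [-3.1, 3.1]. Speed limits (rad/s): [2.79, 2.79, 3.14, 3.14, 3.14, 3.14].

## Interface

Orientations are given as a unit quaternion [x, y, z, w].
In Python, from bench import read_state, get_image, job_done gives the robot as it stands.
- The arm moves only by the tool play_rows, never from a script. Its argument "series" is a list of rows, each a list of 6 numbers: the shift along the world's x, y, z in mm, then the turn, a rotation vector about the world's x, y, z in units of 6 degrees (1.0 is 6 degrees). A call has 1 to 20 rows; each row shifts and turns the commanded pose from where the row before left it; what a row does not reach is not made up. A row lasts 1/12 s, in which the tool goes at most 41.7 mm and 7.16 degrees, less where a joint would pass 70% of its speed; a pose out of reach is approached as far as the arm can. A call is refused whole if a number of a shift passes 41.7 or a number of a turn 1, either way. A call with a gripper value outside its range is refused whole. "gripper" is the opening, from 0 (shut) to 1 (fully open), set as the call begins (left out, the last holds). The fingers move at their own pace and stop on an object; the grip force is fixed at half the most. Time passes only in rows, so rows that do not move let the fingers close. It gives the time, the measured TCP pose, the force, the opening and the grip force at its end, in the units of the state.
- read_state(): the state, without advancing time (a new reading comes with each control period).
- get_image(name): name is "scene" or "top" or "wrist"; returns a dict with "image" (420x560x3 uint8, red, green, blue), "fx", "fy", "cx", "cy" (pixels), "eye" and "rotation" of the camera in the world. Camera axes: x right, y down, z forward; pixel columns grow to the right and rows downward; lengths in mm; the calibration is good to about 2 mm. A picture is of the moment at which its call begins. There is no depth.
- job_done(): hands the job in; it is judged then, once.
The state is a dict: "clock": time; "joints": joint angles; "joint_vel": joint speeds; "joint_efforts": joint torques, N m; "position": TCP position; "ee_rot": TCP orientation; "contact_force": force on the tool from outside, world axes, zero at the start; "wrist_torque": the same for the moment, N m; "gripper_width": finger opening in mm; "grasp_force": force on a finger pad.
Only numpy, scipy, OpenCV 4.12 (cv2) and the standard library are available. Lean on these libraries where they do the work, as an engineer would, in place of code of your own. Each camera call takes 0.05 s, during which the arm holds its last target. There are 200 camera calls.

## Task

The flat bar in the blue hydraulic press slopes down to the red screw jack that carries its outer end. Wind the jack up by its crank until the bar lies level, flat on the bottom die, and only then press the yellow foot pedal right down to its stop, so that the press squeezes the bar. Let the pedal come all the way up again, leave the bar lying level in the press, and leave the other tools and parts on the bench where they are.

Things in the scene. Friction and masses are not known exactly. Their poses are not given: they have to be found in the camera images.
- press: Blue C-frame bench press, 515 mm high, bolted to the bench. Origin: on the bench, straight below the centre of its dies. Its throat opens towards its own -y, x and -x sides and its column stands at its own +y. Bottom die: a flat steel block 60 mm (x) by 70 mm (y), its top 190 mm above the bench.
- die_top (a point): Centre of the flat top face of the bottom die, 190 mm above the bench; fixed.
- top_die: Steel upper die, 60 x 70 x 30 mm, under the press's ram. Origin: centre of its lower face. It hangs 45 mm above the bottom die while the pedal is up, comes down as the pedal goes down (1.9 mm for every 0.01 rad) and presses lightly (about 5 to 10 N) on the 8 mm thick bar at the end of the pedal's travel; it goes up again with the pedal.
- bar: Loose flat steel bar, 32 mm wide (its x), 400 mm long (its y), 8 mm thick (its z), about 0.8 kg. Origin: centre of its underside. Its +y end lies on the bottom die (reaching about 55 mm past the die's centre), its -y part lies on the jack's rest. At the start it slopes down towards the jack by 2 to 6 degrees, tipped over the die's edge. It lies level when the top of the rest is as high as the top of the bottom die.
- rest_top (a point): Highest line of the jack's rest, a round steel cross bar (24 mm thick) in a fork whose sides stop the bar from slipping off: the place where the bar lies on the jack. About 255 to 265 mm from the centre of the die. Rises with the jack.
- crank_axis (a point): Point on the axis of the jack's crank shaft, 110 mm above the bench, fixed, straight across from crank_grip (155 mm before the jack's centre line, on the robot's side). Its x axis is the shaft's axis and points from the crank into the jack, away from the robot; its y is horizontal and its z up.
- crank_grip (a point): Point on the centre line of the crank's handle, 26 mm from its free end and 68 mm before the crank arm: the place to grip. The handle is a black round grip, 28 mm in diameter, 94 mm long, parallel to the shaft and 70 mm off its axis; it spins freely on its pin, so a gripper may keep its direction while it goes round. Apart from this handle nothing stands in the way on the robot's side of the crank arm. Turns with the crank.
- crank (a joint): Angle of the crank, rad. 0: handle straight up. It grows when the crank is turned clockwise as seen from the robot (a positive turn about the x axis of crank_axis), which raises the jack by 7 mm a full turn. May be anywhere from 5 to 13 at the start, goes from 0 to 38. It stays where it is left; it takes about 5 N at the handle to turn.
- pedal (a joint): Angle of the foot pedal, rad: 0 is fully up, where its spring brings it back, and 0.21 is fully down on its stop.
- tread (a point): Point on the black ribbed tread of the pedal's plate (about 100 mm wide, 232 mm long), on its centre line 165 mm from the hinge and about 65 mm from the free end, on the upper face: the place to press. About 83 mm above the bench when up and 48 mm at the stop. It takes about 6 N there to start the pedal and 15 to 25 N to bring it to the stop. Its frame turns with the pedal.
- pedal_hinge (a point): Middle of the pedal's hinge, at the near (heel) end of its yellow base (270 x 140 mm), 34 mm above the bench, fixed. Its x axis points from the hinge to the free end of the pedal, its y along the hinge, its z up.
- hammer: Loose hammer, 300 mm long, lying. Bystander: leave it.
- brush: Loose wooden hand brush, lying. Bystander: leave it.
- oil_can: Green can, 64 mm in diameter, about 120 mm high, upright. Bystander: leave it.
- round_offcut: Short dark steel round, 44 mm in diameter, 55 mm high, upright under the bar, between press and jack. Bystander: leave it.
- blade_blank: Flat steel blade blank, about 365 mm long, lying. Bystander: leave it.
- tongs: Blacksmith's tongs, about 270 mm long, lying. Bystander: leave them.
- chisel: Cold chisel, a round dark steel bar 20 mm thick and 170 mm long with a flat bright edge, lying. Bystander: leave it.

How it is judged:
By the outcome, as a careful person would: the job done as asked, in the order asked, and still so for the second after the job is handed in, with the robot touching nothing.
It also fails if it takes over 72 s, if anything falls off the work surface, if the arm or the gripper's body presses on something with over 40 N, if the wrist force passes 120 N, or if a joint passes its speed limit or range.

## Working session

There is one attempt and no reset: what is moved stays moved. The work goes in short steps, Python scripts to look and compute and a tool call to move; the robot and the scene stay as the last step left them, time stands still between calls to the robot, and variables do not carry over. Pictures are saved under pics/ and viewed, at most 10 in all, crops included, and the job is handed in when it is done.

Besides the shell and the picture viewer there is one more tool, called after "Request:" as name(argument=value, ...) on one line, values as JSON. play_rows: Moves the arm, as the interface text tells. Its arguments: {"type":"object","properties":{"series":{"type":"array","items":{"type":"array","items":{"type":"number"}}},"gripper":{"type":"number"}},"required":["series"]}

```bash
mkdir -p pics; ls
cat > h.py <<'E'
import numpy as np, cv2, pickle
from bench import read_state,get_image,job_done
def grab(n,f):
    d=get_image(n); cv2.imwrite(f'pics/{f}.png',cv2.cvtColor(d['image'],cv2.COLOR_RGB2BGR)); pickle.dump(d,open(f'pics/{f}.pkl','wb')); return d
def load(f): return pickle.load(open(f'pics/{f}.pkl','rb'))
def ray(d,u,v):
    r=np.array(d['rotation'])@np.array([(u-d['cx'])/d['fx'],(v-d['cy'])/d['fy'],1]); return np.array(d['eye']),r/np.linalg.norm(r)
def onz(d,u,v,z):
    e,r=ray(d,u,v); return e+r*(z-e[2])/r[2]
def tri(d1,p1,d2,p2):
    e1,r1=ray(d1,*p1);e2,r2=ray(d2,*p2)
    A=np.stack([r1,-r2],1); s=np.linalg.lstsq(A,e2-e1,rcond=None)[0]
    a=e1+s[0]*r1;b=e2+s[1]*r2; return (a+b)/2,np.linalg.norm(a-b)
def proj(d,P):
    c=np.array(d['rotation']).T@(np.array(P)-np.array(d['eye'])); return d['fx']*c[0]/c[2]+d['cx'],d['fy']*c[1]/c[2]+d['cy']
E
python3 - <<'E'
from h import *
for n in('scene','top','wrist'):
    d=grab(n,n+'0'); print(n,d['fx'],d['cx'],d['cy'],np.round(d['eye']),np.round(d['rotation'],3).tolist())
print(read_state())
a=[cv2.imread(f'pics/{n}0.png') for n in('scene','top')]
E
```

```text
pics
scene 413.6963928357369 282.40476441585633 201.83855965858794 [ 21. 623. 895.] [-0.275, 0.865, -0.399, 0.129]
top 508.9701495853822 279.4652495067096 218.89738977227103 [ 195.  -73. 1953.] [-0.702, 0.706, -0.067, 0.067]
wrist 355.0890847399226 280.03761190056775 205.97286776162278 [ 107. -621.  373.] [0.591, 0.793, 0.121, 0.089]
{'clock': 0.15, 'joints': array([-1.02044132e+00,  3.85376095e-01,  6.94887546e-03, -3.25320473e-04,
       -1.19400347e+00, -2.58601497e-01]), 'joint_vel': array([ 5.75603915e-04, -3.26909462e-03,  3.37223088e-03,  1.88832883e-03,
        7.47047226e-05, -1.14243839e-03]), 'joint_efforts': array([-4.66274305e-04, -3.92678189e+01,  1.88581055e+01,  4.18860599e+00,
       -3.42868778e-03,  9.89478686e-07]), 'position': array([ 179.66962807, -598.20839176,  255.48269092]), 'ee_rot': array([-1.45300542e-01,  9.89387215e-01,  8.10742737e-04, -1.82592206e-04]), 'contact_force': array([-0.50107213, -0.3813113 , -0.26532812]), 'wrist_torque': array([-0.05780337,  0.01668732,  0.01298196]), 'grasp_force': 0.0, 'gripper_width': 85.52311876488784}
```

View pics/scene0.png

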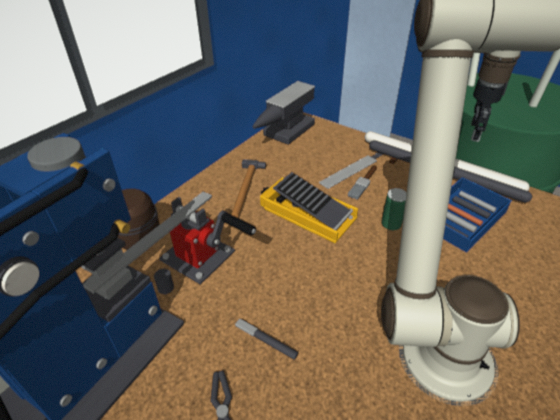

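View pics/top0.png

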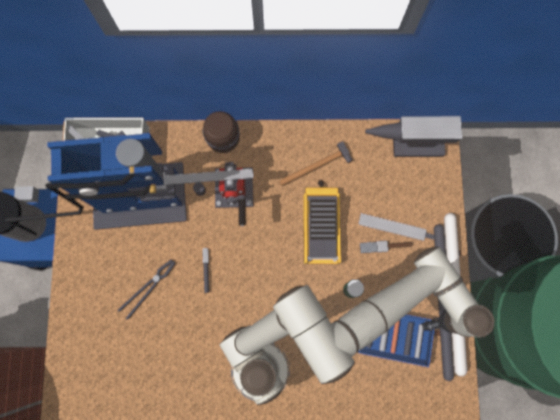

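The scene view shows the jack at about (200,240) with its black handle at (238,222), the pedal at (310,205), and the press on the left. In the top view the handle is at (242,210) and the pedal base spans (304–341, 188–263). I'll enlarge both for pixel picks.

Run:
```python
from h import *
s=cv2.imread('pics/scene0.png')[150:290,80:360]; t=cv2.imread('pics/top0.png')[150:290,80:360]
# each 280x140 -> 800x400 too tall; x2.85 on narrower
a=cv2.resize(s[:, :],None,fx=2.85,fy=2.1,interpolation=cv2.INTER_CUBIC)
b=cv2.resize(t,None,fx=2.85,fy=2.1,interpolation=cv2.INTER_CUBIC)
cv2.imwrite('pics/crop.png',np.vstack([a,b]))
for n in('scene0','top0'):
    d=load(n); hsv=cv2.cvtColor(d['image'],cv2.COLOR_RGB2HSV)
    m=cv2.inRange(hsv,(20,150,100),(32,255,255)); 
    c=max(cv2.findContours(m,0,2)[0],key=cv2.contourArea); print(n,'yellow',cv2.minAreaRect(c),cv2.boundingRect(c))
    q=cv2.boxPoints(cv2.minAreaRect(c))
    for p in q: print(np.round(onz(d,*p,45)))
    m=cv2.inRange(hsv,(0,170,70),(6,255,255))|cv2.inRange(hsv,(174,170,70),(180,255,255))
    c=max(cv2.findContours(m,0,2)[0],key=cv2.contourArea); print('red',cv2.boundingRect(c),np.round(onz(d,*cv2.minAreaRect(c)[0],110)))
    # dark blob
    m=cv2.inRange(hsv,(0,0,0),(180,255,45)); 
    for c in cv2.findContours(m,0,2)[0]:
        if cv2.contourArea(c)>60: print('dark',np.round(cv2.minAreaRect(c)[0]),cv2.boundingRect(c),cv2.contourArea(c))
```

```text
scene0 yellow ((307.66925048828125, 207.18515014648438), (96.45218658447266, 41.6116943359375), 25.76932716369629) (260, 177, 98, 67)Traceback (most recent call last):
  File "<stdin>", line 12, in <module>
  File "h.py", line 9, in onz
    e,r=ray(d,u,v); return e+r*(z-e[2])/r[2]
        ~~~^^^^^^^
  File "h.py", line 7, in ray
    r=np.array(d['rotation'])@np.array([(u-d['cx'])/d['fx'],(v-d['cy'])/d['fy'],1]); return np.array(d['eye']),r/np.linalg.norm(r)
      ~~~~~~~~~~~~~~~~~~~~~~~^~~~~~~~~~~~~~~~~~~~~~~~~~~~~~~~~~~~~~~~~~~~~~~~~~~~~~
ValueError: matmul: Input operand 1 has a mismatch in its core dimension 0, with gufunc signature (n?,k),(k,m?)->(n?,m?) (size 3 is different from 4)
```

View pics/crop.png

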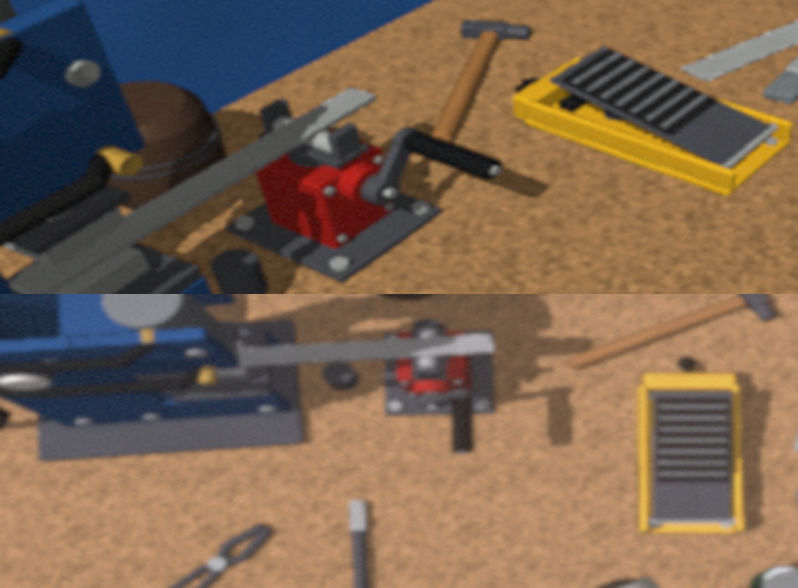

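The crop shows the handle's free end at scene ≈(253,231) / top ≈(242,224), and its arm end at scene ≈(224,217) / top ≈(242,198). The crank arm points up and to the right. The rotation field is a quaternion, so I'll fix the helper.

```bash
sed -i 's/^import numpy.*/&\nfrom scipy.spatial.transform import Rotation as R/; s/np.array(d\[.rotation.\])/R.from_quat(d["rotation"]).as_matrix()/' h.py
python3 - <<'E'
from h import *
S,T=load('scene0'),load('top0')
s=lambda x,y:(80+x/2.85,150+y/2.1); t=lambda x,y:(80+x/2.85,150+(y-294)/2.1)
def tr(n,a,b): p,e=tri(S,s(*a),T,t(*b)); print(n,np.round(p,1),'gap',round(e,1))
tr('handle free',(494,170),(461,450))
tr('handle arm',(412,140),(461,397))
tr('bar end L',(375,97),(494,334)); tr('bar end R?',(340,92),(494,350))
tr('rest cen',(318,140),(430,350))
for n,z,p in [('plate NL',12,(387,410)),('plate NR',12,(494,410)),('plate FR',12,(494,325)),('ped NL',50,(640,530)),('ped NR',50,(744,530)),('ped FL',50,(643,376)),('ped FR',50,(740,376)),('tread L',83,(655,440)),('tread R',83,(732,440)),('tread far',100,(692,392)),('bar press end',195,(240,357)),('bar out',175,(494,343))]:
    print(n,np.round(onz(T,*t(*p),z),1))
for n,z,p in [('plate near corner',12,(343,280)),('plate right',12,(440,210)),('plate left',12,(228,228)),('hub',110,(380,192)),('ped NL',50,(730,180)),('ped NR',50,(790,130)),('ped FL',50,(515,97))]:
    print('S',n,np.round(onz(S,*s(*p),z),1))
E
```

```text
handle free [516.5  59.3 164.5] gap 3.7
handle arm [610.   60.7 164.6] gap 1.3
bar end L [715.6  13.7 154.8] gap 22.8
bar end R? [705.4  29.6 172.7] gap 33.7
rest cen [696.1 101.  149.8] gap 5.5
plate NL [621.9 173.6  12. ]
plate NR [621.  27.  12.]
plate FR [785.2  27.7  12. ]
ped NL [ 392.5 -167.6   50. ]
ped NR [ 391.7 -304.3   50. ]
ped FL [ 675.3 -175.9   50. ]
ped FR [ 674.5 -307.    50. ]
tread L [ 549.5 -188.1   83. ]
tread R [ 548.9 -289.1   83. ]
tread far [ 633.  -237.1  100. ]
bar press end [674.9 336.1 195. ]
bar out [703.4  19.1 175. ]
S plate near corner [609.1 179.5  12. ]
S plate right [613.6  34.3  12. ]
S plate left [764.7 181.6  12. ]
S hub [613.1 108.3 110. ]
S ped NL [ 385.5 -151.8   50. ]
S ped NR [ 384.1 -278.5   50. ]
S ped FL [ 671.8 -167.9   50. ]
```

Measured so far:
- Handle: about 94 mm long at z≈164.5, so the size checks out. Grip point ≈(542, 60, 164.5).
- Shaft axis: y≈104.
- Tread: ≈(550, -238).

I'll move towards the handle and check from near.

Request:
play_rows(series=[[15,30,3,0,0,-0.13],[15,30,3,0,0,-0.13],[15,30,3,0,0,-0.13],[15,30,3,0,0,-0.13],[15,30,3,0,0,-0.13],[15,30,3,0,0,-0.13],[15,30,3,0,0,-0.13],[15,30,3,0,0,-0.13],[15,30,3,0,0,-0.13],[15,30,3,0,0,-0.13],[15,30,3,0,0,-0.13],[15,30,3,0,0,-0.13],[15,30,3,0,0,-0.13],[15,30,3,0,0,-0.13],[15,30,3,0,0,-0.13],[15,30,3,0,0,-0.13],[15,30,3,0,0,-0.13],[15,30,3,0,0,-0.13],[15,30,3,0,0,-0.13],[15,30,3,0,0,-0.13]], gripper=1)

```text
clock: 1.82
position: [480.0, 3.1, 316.4]
ee_rot: [-0.01, 1.0, 0.0, -0.0]
contact_force: [0.2, -0.5, -0.9]
gripper_width: 85.4
grasp_force: 0.0
```

Run:
```python
from h import *
d=grab('wrist','w1'); s=read_state(); print(s['position'],s['ee_rot'],s['clock'],d['eye'],R.from_quat(d['rotation']).as_matrix().round(3).tolist())
print(proj(d,[516.5,59.5,164.5]),proj(d,[610,60.5,164.5]))
```

```text
[483.20839622   6.68915313 316.61661133] [-1.09966437e-02  9.99938206e-01  5.88400788e-04  1.52033024e-03] 1.8667 [403.7524822    0.69871681 434.28331631] [[-0.018, 0.955, 0.297], [1.0, 0.018, 0.005], [-0.0, 0.297, -0.955]]
(np.float64(349.2668538866058), np.float64(240.75406675836888)) (np.float64(342.45582370301764), np.float64(337.059856696168))
```

View pics/w1.png

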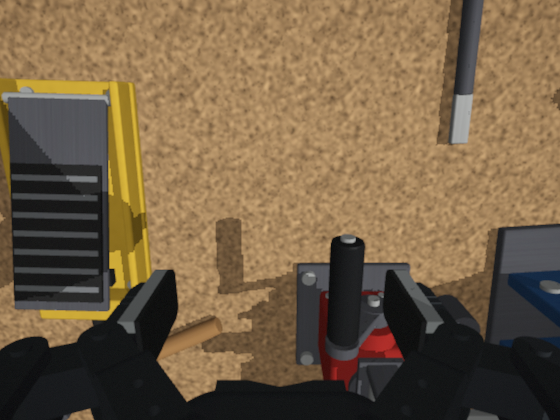

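The wrist view shows the handle from (347,239) to (343,338), within 2 px of where I predicted it. The jack plate spans columns 297–410 and the pedal plate columns 8–110.

Run:
```python
from h import *
d=load('w1'); hsv=cv2.cvtColor(d['image'],cv2.COLOR_RGB2HSV)
for n,z,u,v in [('plNL',12,297,264),('plNR',12,410,264),('bolt1',14,309,278),('bolt2',14,307,358),('hand free L',164.5,331,250),('hand free R',164.5,364,250),('hand far L',164.5,328,330),('hand far R',164.5,359,330),('hub screw',110,374,301),('tread L',83,13,210),('tread R',83,106,210),('ped hingeL',50,5,97),('hingeR',50,107,97),('tread far',93,60,308)]:
    print(n,onz(d,u,v,z).round(1))
m=cv2.inRange(hsv,(0,150,60),(8,255,255))|cv2.inRange(hsv,(172,150,60),(180,255,255)); ys,xs=np.nonzero(m)
for v in range(292,370,8):
    k=xs[ys==v]
    if len(k): print(v,k.min(),k.max())
```

```text
plNL [614.4  26.7  12. ]
plNR [611.7 174.9  12. ]
bolt1 [633.5  43.1  14. ]
bolt2 [761.4  45.7  14. ]
hand free L [525.   45.  164.5]
hand free R [524.5  72.3 164.5]
hand far L [602.8  47.1 164.5]
hand far R [602.3  74.7 164.5]
hub screw [606.6 102.3 110. ]
tread L [ 522.5 -275.    83. ]
tread R [ 520.7 -178.3   83. ]
ped hingeL [ 410.4 -284.    50. ]
hingeR [ 408.5 -178.4   50. ]
tread far [ 632.5 -238.5   93. ]
292 322 378
300 320 327
308 320 326
316 320 326
324 319 325
332 319 391
340 319 395
348 319 398
356 321 402
364 321 357
```

Request:
play_rows(series=[[15,14,-14,0,0,0],[15,14,-14,0,0,0],[15,14,-14,0,0,0],[15,14,-14,0,0,0],[0,0,0,0,0,0],[0,0,0,0,0,0]])

```text
clock: 2.37
position: [539.6, 57.7, 258.7]
ee_rot: [-0.01, 1.0, -0.001, -0.002]
contact_force: [-0.5, 0.3, 0.5]
gripper_width: 85.6
grasp_force: 0.0
```

Request:
play_rows(series=[[2,2,-15,0,0,0],[0,0,-20,0,0,0],[0,0,-20,0,0,0],[0,0,-20,0,0,0],[0,0,-12,0,0,0],[0,0,0,0,0,0],[0,0,0,0,0,0]])

```text
clock: 2.95
position: [541.7, 58.9, 174.0]
ee_rot: [-0.01, 1.0, -0.0, 0.0]
contact_force: [-0.5, 0.8, 0.5]
gripper_width: 85.4
grasp_force: 0.0
```

Request:
play_rows(series=[[0,0,0,0,0,0],[0,0,0,0,0,0],[0,0,0,0,0,0],[0,0,0,0,0,0],[0,0,0,0,0,0],[0,0,0,0,0,0]], gripper=0.15)

```text
clock: 3.45
position: [542.0, 59.4, 174.1]
ee_rot: [-0.01, 1.0, -0.0, 0.0]
contact_force: [-1.1, 0.2, 3.3]
gripper_width: 26.3
grasp_force: 58.8
```

Request:
play_rows(series=[[0,-8.4,-7.1,0,0,0],[0,-11.1,-14.5,0,0,0],[0,-7,-16.9,0,0,0],[0,-2.4,-18.1,0,0,0],[0,0,0,0,0,0],[0,0,0,0,0,0]])

```text
clock: 3.95
position: [542.6, 31.2, 115.3]
ee_rot: [-0.01, 1.0, 0.001, 0.001]
contact_force: [3.1, 3.1, -6.9]
gripper_width: 26.0
grasp_force: 59.3
```

Request:
play_rows(series=[[0,2.4,-18.1,0,0,0],[0,7,-16.9,0,0,0],[0,11.1,-14.5,0,0,0],[0,14.5,-11.1,0,0,0],[0,16.9,-7,0,0,0],[0,18.1,-2.4,0,0,0],[0,0,0,0,0,0],[0,0,0,0,0,0]])

```text
clock: 4.62
position: [541.3, 101.9, 47.9]
ee_rot: [-0.011, 1.0, 0.0, -0.0]
contact_force: [-4.5, 4.1, 6.6]
gripper_width: 26.3
grasp_force: 60.7
```

Request:
play_rows(series=[[0,18.1,2.4,0,0,0],[0,16.9,7,0,0,0],[0,14.5,11.1,0,0,0],[0,11.1,14.5,0,0,0],[0,7,16.9,0,0,0],[0,2.4,18.1,0,0,0],[0,-2.4,18.1,0,0,0],[0,-7,16.9,0,0,0],[0,-11.1,14.5,0,0,0],[0,-14.5,11.1,0,0,0],[0,-16.9,7,0,0,0],[0,-18.1,2.4,0,0,0],[0,0,0,0,0,0]])

```text
clock: 5.7
position: [541.2, 99.3, 187.9]
ee_rot: [-0.009, 1.0, 0.0, 0.0]
contact_force: [-2.4, -1.2, 6.3]
gripper_width: 26.1
grasp_force: 61.6
```

Run:
```python
from h import *
d=grab('scene','s2');grab('wrist','w2'); print(read_state()['position'])
a=[]
for f in('scene0','s2'):
    a.append(cv2.resize(cv2.imread(f'pics/{f}.png')[180:310,60:260],(800,300),interpolation=cv2.INTER_CUBIC))
cv2.imwrite('pics/c2.png',np.vstack(a))
```

```text
[541.16917725  99.35810342 187.89302438]
```

View pics/c2.png

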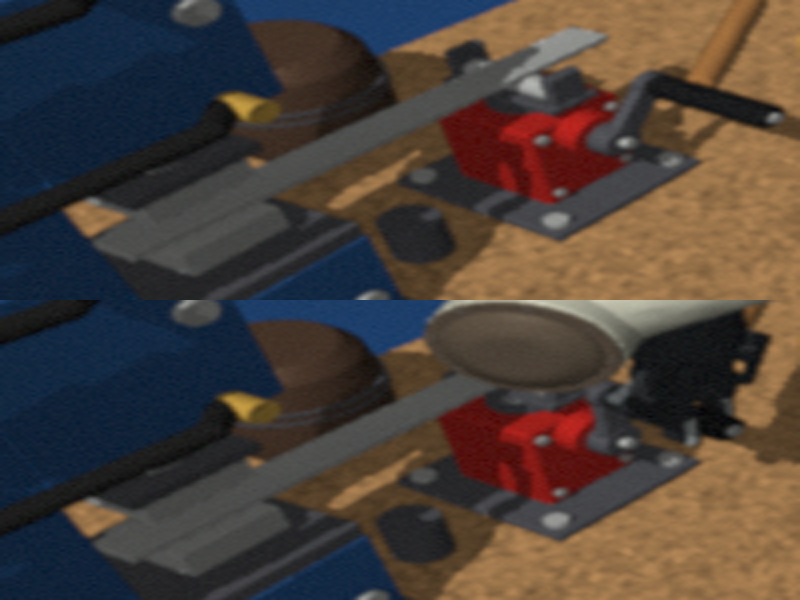

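The crop shows the bar's outer end at scene ≈(211,196.5) for the near corner and (202,193) for the far one. The bar slopes only mildly, and the wrist now covers the rest. I'll quantify the slope with both views from the start.

Run:
```python
from h import *
S,T=load('scene0'),load('top0')
t=lambda x,y:(80+x/2.85,150+(y-294)/2.1); s=lambda x,y:(60+x/4,180+y/2.3077)
print(tri(S,s(605,38),T,t(494,352)),tri(S,s(568,30),T,t(494,334)))
# bar edges in top image via gradient: columns 175..250
g=cv2.cvtColor(T['image'],cv2.COLOR_RGB2GRAY).astype(int)
for u in (185,190,208,212,216,248,250,251,252,253,254): print(u,g[166:186,u])
```

```text
(array([691.03796406,  20.46554304, 166.78975451]), np.float64(3.3663406949207992)) (array([724.87662666,  21.22712111, 163.59420609]), np.float64(4.845869874762521))
185 [ 92  94  92  95  95  94  92  94 101 107 109 109 108 109 106 105  96  89
  87  85]
190 [ 91  93  93  94  93  91  94 105 111 110 111 109 108 107 112 112 102  93
  88  92]
208 [140 118 102  89  90  91 102 109 110 111 110 111 112 108 105  98  95  96
  94  92]
212 [131 108  96  94  93  93 100 107 110 110 111 112 109 108  98  92  90  90
  91  92]
216 [121  94  82  83  90 103 110 110 109 106 109 106 111 108  96  77  65  67
  64  67]
248 [ 91  92 113 147 169 173 174 172 172 170 164 136 101  74  66  64  59  60
  67  62]
250 [ 92  86 104 139 161 170 171 172 172 170 163 132  95  70  63  64  64  65
  65  65]
251 [ 87  83  95 129 146 155 162 166 171 171 164 136  96  68  66  67  69  65
  68  68]
252 [ 90  84  90 103 119 128 138 147 158 160 155 131  98  80  75  78  73  76
  69  70]
253 [ 94  89  92  94  96 101 110 117 126 129 126 116  99  87  86  90  91  86
  80  80]
254 [ 93  95  97  91  90  93  98 100 100  99 100 101  99  96  92  98  94  90
  88  88]
```

The outer end sits about 33 mm low, so the rest is about 24 mm low (roughly 3.4 turns). 0.9 turn is done, so I'll wind two more.

Request:
play_rows(series=[[0,-21.6,-3.4,0,0,0],[0,-19.5,-10,0,0,0],[0,-15.5,-15.5,0,0,0],[0,-10,-19.5,0,0,0],[0,-3.4,-21.6,0,0,0],[0,3.4,-21.6,0,0,0],[0,10,-19.5,0,0,0],[0,15.5,-15.5,0,0,0],[0,19.5,-10,0,0,0],[0,21.6,-3.4,0,0,0],[0,21.6,3.4,0,0,0],[0,19.5,10,0,0,0],[0,15.5,15.5,0,0,0],[0,10,19.5,0,0,0],[0,3.4,21.6,0,0,0],[0,-3.4,21.6,0,0,0],[0,-10,19.5,0,0,0],[0,-15.5,15.5,0,0,0],[0,-19.5,10,0,0,0],[0,-21.6,3.4,0,0,0]])

```text
clock: 7.47
position: [541.2, 102.8, 188.3]
ee_rot: [-0.011, 1.0, 0.001, 0.0]
contact_force: [-2.3, 6.3, -1.8]
gripper_width: 26.1
grasp_force: 61.0
```

Request:
play_rows(series=[[0,-21.6,-3.4,0,0,0],[0,-19.5,-10,0,0,0],[0,-15.5,-15.5,0,0,0],[0,-10,-19.5,0,0,0],[0,-3.4,-21.6,0,0,0],[0,3.4,-21.6,0,0,0],[0,10,-19.5,0,0,0],[0,15.5,-15.5,0,0,0],[0,19.5,-10,0,0,0],[0,21.6,-3.4,0,0,0],[0,21.6,3.4,0,0,0],[0,19.5,10,0,0,0],[0,15.5,15.5,0,0,0],[0,10,19.5,0,0,0],[0,3.4,21.6,0,0,0],[0,-3.4,21.6,0,0,0],[0,-10,19.5,0,0,0],[0,-15.5,15.5,0,0,0],[0,-19.5,10,0,0,0],[0,-21.6,3.4,0,0,0]])

```text
clock: 9.13
position: [541.1, 102.8, 188.3]
ee_rot: [-0.011, 1.0, 0.001, 0.0]
contact_force: [-2.3, 6.5, -2.5]
gripper_width: 26.3
grasp_force: 61.2
```

Request:
play_rows(series=[[0,0,0,0,0,0],[0,0,0,0,0,0]])

```text
clock: 9.3
position: [541.2, 99.5, 187.9]
ee_rot: [-0.01, 1.0, -0.001, -0.001]
contact_force: [-5.4, -4.2, 9.0]
gripper_width: 26.5
grasp_force: 62.4
```

Request:
play_rows(series=[[0,0,0,0,0,0],[0,0,0,0,0,0],[0,0,0,0,0,0],[0,0,0,0,0,0],[0,0,15,0,0,0],[0,0,20,0,0,0],[0,0,25,0,0,0],[-20,0,10,0,0,0]], gripper=1)

```text
clock: 9.97
position: [525.4, 101.5, 259.2]
ee_rot: [-0.01, 1.0, 0.0, 0.003]
contact_force: [0.5, -0.1, 1.9]
gripper_width: 85.5
grasp_force: 0.0
```

Request:
play_rows(series=[[-5,8,0,0,-1,0],[-5,8,0,0,-1,0],[-5,8,0,0,-1,0],[-5,8,0,0,-1,0],[-5,8,0,0,-1,0],[-5,8,0,0,-1,0],[-5,8,0,0,-1,0],[-5,8,-3,0,-1,0],[-5,8,-3,0,-1,0],[-5,8,-3,0,-1,0],[-5,8,-3,0,-1,0],[0,8,-3,0,-1,0],[0,0,0,0,0,0],[0,0,0,0,0,0]])

```text
clock: 11.13
position: [494.0, 117.3, 408.9]
ee_rot: [-0.044, 0.904, -0.008, 0.426]
contact_force: [-0.3, -0.5, 0.0]
gripper_width: 85.3
grasp_force: 0.0
```

Run:
```python
from h import *
d=grab('wrist','w3'); s=read_state(); print(s['position'],s['joints'].round(2),d['eye'],R.from_quat(d['rotation']).as_matrix().round(3).tolist())
cv2.imwrite('pics/w3r.png',cv2.rotate(cv2.imread('pics/w3.png'),cv2.ROTATE_180))
```

```text
[494.0360424  117.47196582 407.50885301] [ 0.52 -0.23 -0.87  1.28 -0.39 -3.1 ] [355.04318669 107.25715812 425.40102477] [[-0.071, 0.376, 0.924], [0.996, 0.076, 0.045], [-0.053, 0.924, -0.38]]
```

View pics/w3r.png

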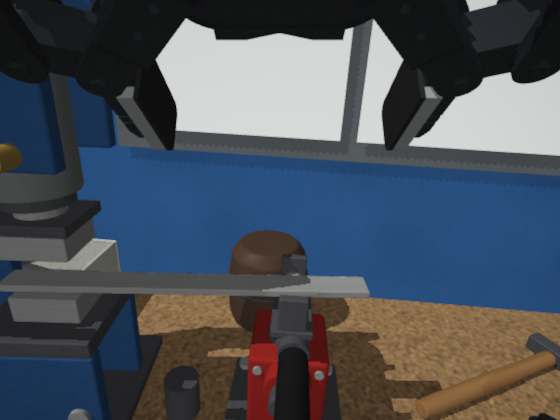

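The rotated view shows the bar running nearly straight from (0,280) to (367,288), the die at the left and the crank at (290,370). The full tilt is out of reach (j6 is at its limit), so I'll go back to tool-down over the jack for a second view and triangulate the bar's edges.

Run:
```python
from h import *
s=read_state(); q=(R.from_quat([-.011,1,0,0])*R.from_quat(s['ee_rot']).inv()).as_rotvec(degrees=True)/6; print(q)
d=load('w3'); g=cv2.cvtColor(d['image'],cv2.COLOR_RGB2GRAY).astype(int)
for u in (200,240,255,340,380,420): print(u,120,g[120:155,u])
```

```text
[ 0.08159332  8.38526466 -0.66818318]
200 120 [115 113 107 106 109 112 115 132 141 140 139 139 139 139 139 140 141 141
 141 141 140 140 126  92  73  74  73  73  72  71  72  73  72  72  72]
240 120 [ 64  61  80 100 102  97 107 124 136 139 138 136 138 138 139 140 140 140
 140 141 141 140 139 119  83  73  73  73  73  72  73  72  72  72  73]
255 120 [ 71  68  68  91 106 110 111 114 135 143 138 136 137 138 139 113  76  76
  77  76  77  77  75  72  61  53  51  52  54  55  55  56  56  56  57]
340 120 [108 107 106 112 111 102 100 100 102 104  91  77  78  78  77  76  78  77
  78  79  78  77  77  77  78  77  74  73  73  74  74  73  72  72  71]
380 120 [119 115 116 122 116 104 100  97  98  99 100  87  75  76  76  75  75  76
  76  76  78  77  76  76  77  77  76  74  74  74  73  75  74  73  73]
420 120 [63 65 66 64 58 59 83 97 97 97 99 97 85 76 74 74 74 75 74 75 76 77 77 76
 76 76 76 68 66 72 73 73 72 72 71]
```

Request:
play_rows(series=[[5,0,0,0,0.9,-0.1],[10,0,0,0,0.9,-0.1],[15,0,0,0,0.9,-0.1],[20,5,0,0,0.9,-0.1],[20,5,0,0,0.9,-0.1],[20,5,0,0,0.9,0],[20,5,0,0,0.9,0],[20,5,0,0,0.9,0],[20,5,0,0,0.9,0],[20,5,0,0,0,0],[20,0,0,0,0,0],[10,0,0,0,0,0],[0,0,0,0,0,0],[0,0,0,0,0,0]])

```text
clock: 12.35
position: [692.1, 147.0, 411.3]
ee_rot: [-0.023, 0.997, -0.012, 0.068]
contact_force: [0.4, 0.1, -0.5]
gripper_width: 85.3
grasp_force: 0.0
```

Run:
```python
from h import *
d=grab('wrist','w4'); s=read_state(); print(s['position'],s['ee_rot'].round(3),s['joints'].round(2),d['eye'],R.from_quat(d['rotation']).as_matrix().round(3).tolist())
```

```text
[691.57504413 146.83867199 412.66067488] [-0.024  0.997 -0.012  0.069] [ 0.47  0.42  0.4   0.08 -1.44 -2.  ] [600.67341078 144.87332098 517.75395274] [[-0.044, 0.905, 0.424], [0.999, 0.052, -0.007], [-0.028, 0.423, -0.906]]
```

View pics/w4.png

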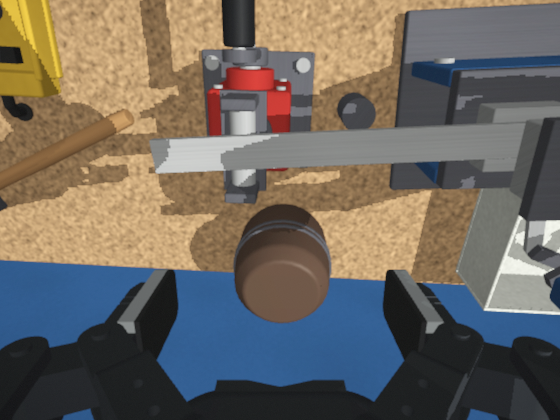

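The view shows the bar from above. Its near edge runs (152,141)→(520,122) and its far edge (155,173)→(512,156), crossing the rest at column ~240. I'll triangulate the edges as plane intersections.

```bash
cat > m.py <<'E'
from h import *
def edge(d,us,line,win,sign=0):
    g=cv2.GaussianBlur(cv2.cvtColor(d['image'],cv2.COLOR_RGB2GRAY).astype(np.float32),(3,1),0); P=[]
    for u in us:
        v0=line(u); r=np.arange(int(v0-win),int(v0+win)+1); gr=(g[r+1,u]-g[r-1,u])/2
        w=gr*sign if sign else abs(gr); k=int(w.argmax())
        if w[k]<4 or k in(0,len(r)-1): continue
        a,b,c=w[k-1:k+2]; P.append((u,r[k]+.5*(a-c)/(a-2*b+c)))
    P=np.array(P)
    for _ in range(4):
        c=np.polyfit(P[:,0],P[:,1],1); e=P[:,1]-np.polyval(c,P[:,0]); P=P[abs(e)<max(.6,2*e.std())]
    return c,e.std(),P
def plane(d,c,us):
    e,r1=ray(d,us[0],np.polyval(c,us[0])); _,r2=ray(d,us[1],np.polyval(c,us[1])); n=np.cross(r1,r2); return n/np.linalg.norm(n),e
def line3(p1,p2,ys):
    n1,e1=p1;n2,e2=p2; out=[]
    for y in ys: out.append(np.linalg.solve([n1,n2,[0,1,0]],[n1@e1,n2@e2,y]))
    return np.array(out)
E
python3 - <<'E'
from m import *
A,B=load('w3'),load('w4')
fa,ea,PA=edge(A,list(range(196,248)),lambda u:142+.023*(u-200),3,-1)
print('far w3',fa,ea,len(PA))
g=cv2.cvtColor(A['image'],cv2.COLOR_RGB2GRAY).astype(int)
na,ean,PN=edge(A,range(325,545),lambda u:130.5+.025*(u-340),4,-1)
print('near w3',na,ean,len(PN),PN[[0,-1]])
nl,_,PL=edge(A,range(196,250),lambda u:126.7+.025*(u-200),4,1); print('near left w3',nl,len(PL))
for u in (330,380,430,480,510,535,550): print(u,g[120:160,u])
fb,eb,PB=edge(B,range(160,500),lambda u:173-.0476*(u-155),4); print('far w4',fb,eb,len(PB))
nb,ebn,PBn=edge(B,range(160,500),lambda u:141-.0516*(u-152),5); print('near w4',nb,ebn,len(PBn))
g=cv2.cvtColor(B['image'],cv2.COLOR_RGB2GRAY).astype(int)
for u in (180,300,330,380,430,480,510): print(u,120,g[118:150,u])
E
```

```text
far w3 [1.54805414e-02 1.39684397e+02] 0.14940965034318884 51
near w3 [1.9876015e-02 1.2334273e+02] 0.14432881916346152 220 [[325.         129.99090909]
 [544.         134.03703704]]
near left w3 [1.03611202e-03 1.26466224e+02] 47
330 [ 82  77  75  74  92 102  99 100 102 103  90  76  78  77  77  77  77  77
  77  79  78  77  77  77  78  72  66  64  61  61  62  64  67  68  69  71
  71  71  71  71]
380 [119 115 116 122 116 104 100  97  98  99 100  87  75  76  76  75  75  76
  76  76  78  77  76  76  77  77  76  74  74  74  73  75  74  73  73  73
  73  74  73  73]
430 [ 41  38  35  31  28  31  79  99  97  97  98 100  86  73  75  75  74  75
  75  75  76  76  77  78  77  76  75  71  69  72  73  72  72  73  73  74
  74  73  73  73]
480 [ 59  60  61  66  70  73  72  84  94  95  95  97  97  84  71  73  71  73
  72  73  73  74  74  73  73  73  72  72  69  93 131 147 149 152 151 150
 149 150 153 153]
510 [ 85  72  74  74  73  72  73  80  91  94  94  96  96  88  77  72  71  72
  71  72  73  71  72  72  72  72  71  71  72  71  76 119 146 148 146 144
 144 136 114  96]
535 [93 83 72 73 73 73 72 70 
[... 626 characters left out ...]
 134]
330 120 [126 116 110 112 112 109 107 109 113 115 118 118 115 113 129 140 138 137
 138 138 138 138 137 138 137 136 138 139 140 138 137 138]
380 120 [104 104 106 110 114 118 116 113 111 109 110 118 131 135 134 135 136 136
 135 135 136 134 133 134 134 135 137 136 136 137 137 138]
430 120 [ 72  71  72  72  71  72  71  85 103 125 135 134 135 135 134 134 132 132
 134 135 135 134 131 134 136 136 135 136 137 136 135 136]
480 120 [ 85  85  85  84  84  97 106 125 133 131 131 131 130 129 129 129 132 134
 132 130 129 133 134 131 131 134 134 133 133 134 133 133]
510 120 [130 130 129 125 113 114 125 130 130 129 130 128 128 127 128 131 131 129
 128 129 131 130 127 129 130 131 130 131 131 129 130 131]
```

Run:
```python
from m import *
A,B=load('w3'),load('w4')
na,_,_=edge(A,range(325,545),lambda u:130.5+.025*(u-340),4,-1)
g=cv2.GaussianBlur(cv2.cvtColor(B['image'],cv2.COLOR_RGB2GRAY).astype(np.float32),(5,1),0)
P=[]
for u in range(296,495):
    c=int(133.5-.0456*(u-300))+4; v=c
    top=g[c:c+10,u].mean(); th=top-14
    while g[v,u]>th: v-=1
    P.append((u,v+(th-g[v,u])/(g[v+1,u]-g[v,u])))
P=np.array(P)
for _ in range(5):
    nb=np.polyfit(P[:,0],P[:,1],1); e=P[:,1]-np.polyval(nb,P[:,0]); P=P[abs(e)<max(.5,2*e.std())]
print('near w4',nb,e.std(),len(P))
L=line3(plane(A,na,(325,544)),plane(B,nb,(296,494)),[105,200,330]); print('near',L.round(2))
fb,_,_=edge(B,range(290,500),lambda u:173-.0476*(u-155),4); print(fb)
Q=[]; 
fa1,_,PF=edge(A,list(range(196,248)),lambda u:142+.023*(u-200),3,-1)
ga=cv2.GaussianBlur(cv2.cvtColor(A['image'],cv2.COLOR_RGB2GRAY).astype(np.float32),(9,1),0)
X=[(u,v) for u,v in PF]+[(330,145),(430,146.8),(425,146.7)]
X=np.array(X); fa=np.polyfit(X[:,0],X[:,1],1,w=[1]*len(PF)+[15]*3); print(fa)
L=line3(plane(A,fa,(196,430)),plane(B,fb,(160,494)),[105,200,330]); print('far',L.round(2))
```

```text
near w4 [-4.61896991e-02  1.46730425e+02] 0.1402764416507022 199
near [[680.42 105.   202.39]
 [671.44 200.   201.15]
 [659.16 330.   199.46]]
[-3.89703536e-02  1.77922085e+02]
[1.77703623e-02 1.39149388e+02]
far [[711.79 105.   201.99]
 [703.49 200.   199.92]
 [692.14 330.   197.08]]
```

Run:
```python
from h import *
a=cv2.imread('pics/w3.png'); a=cv2.rotate(a[0:200,400:560],cv2.ROTATE_180)  # rotated crop: x 0..160, y 220..420
b=cv2.imread('pics/w4.png')[0:200,380:540]
cv2.imwrite('pics/c4.png',np.hstack([cv2.resize(i,(400,500),interpolation=cv2.INTER_CUBIC) for i in(a,b)]))
```

```text
(no output)
```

View pics/c4.png

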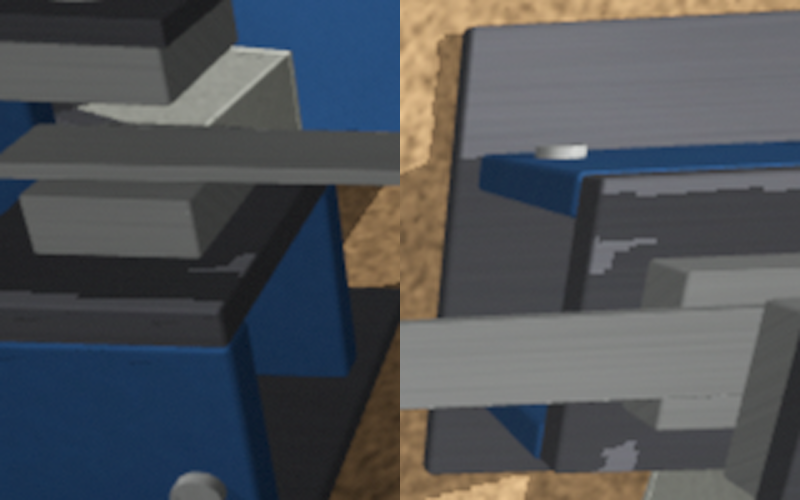

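The crops show the press table's blue/dark front edge at left from (0,337) to (222,347), with the bar's lower edge (20,177)→(400,186) less steep. At right the table's blue edge runs (603,178)→(795,168). The table edge is truly horizontal, so I'll use its direction as the level reference in the same image pair.

Run:
```python
from m import *
A,B=load('w3'),load('w4')
def dirn(pa,pb):
    d=np.cross(pa[0],pb[0]); d/=np.linalg.norm(d); d*=np.sign(-d[1]); return 'yaw %.2f elev(outward) %.2f'%(np.degrees(np.arctan2(d[0],-d[1])),np.degrees(np.arcsin(d[2])))
ga=A['image'].astype(int);gb=B['image'].astype(int)
print(ga[50:75,510].tolist()); print(gb[58:82,500].tolist())
def fit(d,us,line,win,f):
    I=f(d['image'].astype(np.float32)); e=dict(d); e['image']=np.repeat(np.clip(I,0,255).astype(np.uint8)[...,None],3,2); return edge(e,us,line,win)
sat=lambda I:I[...,2]-I[...,0]+20
ta=fit(A,range(478,552),lambda u:63.8+.045*(u-551),4,sat); tb=fit(B,range(466,538),lambda u:71.2-.052*(u-461),5,sat)
print(ta[:2],len(ta[2]),tb[:2],len(tb[2]))
print('table',dirn(plane(A,ta[0],(478,551)),plane(B,tb[0],(466,538))))
na=np.array([1.9876015e-02,1.2334273e+02]);nb=np.array([-4.61896991e-02,1.46730425e+02])
print('bar',dirn(plane(A,na,(325,544)),plane(B,nb,(296,494))))
```

```text
[[26, 54, 86], [26, 53, 86], [25, 52, 86], [26, 52, 87], [28, 53, 87], [26, 53, 86], [26, 52, 85], [28, 53, 85], [28, 54, 87], [28, 59, 96], [36, 70, 111], [38, 64, 99], [44, 52, 66], [49, 48, 51], [48, 49, 51], [48, 49, 52], [51, 52, 54], [50, 50, 53], [50, 51, 54], [50, 52, 54], [51, 53, 55], [51, 52, 55], [52, 52, 56], [51, 51, 55], [53, 53, 57]]
[[57, 76, 104], [35, 64, 99], [35, 65, 100], [36, 66, 102], [36, 67, 102], [35, 65, 100], [35, 64, 100], [35, 64, 99], [41, 79, 121], [55, 82, 117], [59, 66, 78], [81, 81, 86], [101, 102, 107], [109, 111, 116], [114, 115, 121], [112, 114, 120], [113, 114, 121], [113, 113, 120], [92, 92, 97], [65, 66, 69], [65, 65, 69], [66, 67, 71], [68, 69, 72], [67, 67, 70]]
(array([2.57618579e-02, 4.84481856e+01]), np.float64(0.062262486713946213)) 74 (array([-4.38397357e-02,  8.95240075e+01]), np.float64(0.09440258617639355)) 72
table yaw 5.03 elev(outward) 0.11
bar yaw 5.40 elev(outward) 0.74
```

The bar reads about 0.6° too high outward relative to the level reference, which is about 3 mm at the rest (~0.45 turn). I'll regrip and wind back about 155°.

Request:
play_rows(series=[[-15,-4.7,0,0.02,0.13,-0.025],[-15,-4.7,0,0.02,0.13,-0.025],[-15,-4.7,0,0.02,0.13,-0.025],[-15,-4.7,0,0.02,0.13,-0.025],[-15,-4.7,0,0.02,0.13,-0.025],[-15,-4.7,-10,0.02,0.13,-0.025],[-15,-4.7,-20,0.02,0.13,-0.025],[-15,-4.7,-30,0.02,0.13,-0.025],[-15,-4.7,-30,0.02,0.13,-0.025],[-15,-4.7,-30,0.02,0.13,-0.025],[0,0,-20,0,0,0],[0,0,0,0,0,0],[0,0,0,0,0,0]])

```text
clock: 13.48
position: [541.1, 99.2, 275.0]
ee_rot: [-0.011, 1.0, -0.001, 0.002]
contact_force: [0.4, -0.8, 0.9]
gripper_width: 85.4
grasp_force: 0.0
```

Request:
play_rows(series=[[0,0.5,-20,0,0,0],[0,0.5,-20,0,0,0],[0,0,-20,0,0,0],[0,0,-17,0,0,0],[0,0,-10,0,0,0],[0,0,0,0,0,0],[0,0,0,0,0,0]])

```text
clock: 14.07
position: [542.7, 100.7, 188.9]
ee_rot: [-0.011, 1.0, -0.0, 0.004]
contact_force: [0.4, 0.3, 0.5]
gripper_width: 85.3
grasp_force: 0.0
```

Request:
play_rows(series=[[0,0,0,0,0,0],[0,0,0,0,0,0],[0,0,0,0,0,0],[0,0,0,0,0,0],[0,0,0,0,0,0],[0,0,0,0,0,0]], gripper=0.15)

```text
clock: 14.57
position: [541.9, 100.1, 188.2]
ee_rot: [-0.01, 1.0, -0.001, 0.003]
contact_force: [-1.0, -0.4, 2.9]
gripper_width: 26.4
grasp_force: 58.8
```

Request:
play_rows(series=[[0,21.6,-3.4,0,0,0],[0,19.5,-10,0,0,0],[0,15.5,-15.5,0,0,0],[0,10,-19.5,0,0,0],[0,3.4,-21.6,0,0,0],[0,-3.4,-21.6,0,0,0],[0,-10,-19.5,0,0,0],[0,-15.5,-15.5,0,0,0],[0,-11.5,-6.8,0,0,0],[0,0,0,0,0,0],[0,0,0,0,0,0]])

```text
clock: 15.48
position: [541.4, 127.9, 53.5]
ee_rot: [-0.01, 1.0, -0.002, 0.001]
contact_force: [2.2, -5.6, -1.1]
gripper_width: 26.0
grasp_force: 59.5
```

Request:
play_rows(series=[[0,0,0,0,0,0],[0,0,0,0,0,0],[0,0,0,0,0,0],[0,0,0,0,0,0],[0,0,15,0,0,0],[0,0,25,0,0,0],[0,0,35,0,0,0],[0,0,40,0,0,0],[0,0,40,0,0,0],[0,0,40,0,0,0],[0,0,40,0,0,0],[0,0,40,0,0,0],[0,0,40,0,0,0],[0,0,30,0,0,0],[0,0,0,0,0,0]], gripper=1)

```text
clock: 16.73
position: [543.6, 130.4, 407.5]
ee_rot: [-0.011, 1.0, 0.002, 0.01]
contact_force: [0.5, -0.7, 1.0]
gripper_width: 85.6
grasp_force: 0.0
```

Request:
play_rows(series=[[-5,6,0,0,-1,0],[-5,6,0,0,-1,0],[-5,6,0,0,-1,0],[-5,6,0,0,-1,0],[-5,6,0,0,-1,0],[-5,0,0,0,-1,0],[-5,0,0,0,-1,0],[-5,0,0,0,-0.5,0],[0,0,0,0,0,0],[0,0,0,0,0,0],[0,0,0,0,0,0]])

```text
clock: 17.65
position: [504.9, 158.8, 401.3]
ee_rot: [-0.007, 0.927, -0.005, 0.375]
contact_force: [-0.4, 0.3, -0.0]
gripper_width: 85.1
grasp_force: 0.0
```

Run:
```python
from h import *
d=grab('wrist','w5'); s=read_state(); print(s['position'],s['ee_rot'].round(3),s['joints'].round(2),s['joint_vel'].round(3),d['eye'])
print((R.from_quat([-.011,1,0,0])*R.from_quat(s['ee_rot']).inv()).as_rotvec(degrees=True)/6)
```

```text
[505.14211822 159.13202608 401.48697521] [-0.007  0.927 -0.005  0.376] [ 0.72 -0.15 -0.73  0.98 -0.59 -3.01] [ 0.     0.008  0.004  0.011  0.003 -0.007] [368.25698074 157.0174817  432.9537203 ]
[0.01323953 7.3556892  0.05890001]
```

Request:
play_rows(series=[[10,0,0,0,0.8,0],[15,0,0,0,0.8,0],[20,0,0,0,0.8,0],[20,0,0,0,0.8,0],[20,0,0,0,0.8,0],[20,0,0,0,0.8,0],[20,0,0,0,0.8,0],[20,0,0,0,0.8,0],[20,0,0,0,0.8,0],[20,0,0,0,0,0],[0,0,0,0,0,0],[0,0,0,0,0,0],[0,0,0,0,0,0]])

```text
clock: 18.78
position: [688.8, 158.5, 400.3]
ee_rot: [-0.009, 1.0, -0.003, 0.014]
contact_force: [0.1, -0.0, 0.6]
gripper_width: 85.2
grasp_force: 0.0
```

Run:
```python
from m import *
d=grab('wrist','w6'); s=read_state(); print(s['position'],s['ee_rot'].round(3),s['joint_vel'].round(3))
A,B=load('w5'),load('w6')
# predict near top edge and table edge with previous geometry
N=lambda y:np.array([680.4-.0945*(y-105),y,199.5]); 
print('bar A',[np.round(proj(A,N(y)),1) for y in(60,105,200,330)],'B',[np.round(proj(B,N(y)),1) for y in(60,105,200,330)])
A0,B0=load('w3'),load('w4')
ta,tb=[2.576e-2,48.448],[-4.384e-2,89.524]
L=line3(plane(A0,ta,(478,551)),plane(B0,tb,(466,538)),[320,400]); print(L.round(1)); print('table',[np.round(proj(A,p),1) for p in L],[np.round(proj(B,p),1) for p in L])
a=cv2.rotate(A['image'],cv2.ROTATE_180)[210:410]; b=B['image'][30:230]
cv2.imwrite('pics/c5.png',cv2.cvtColor(np.vstack([cv2.resize(i,(800,286),interpolation=cv2.INTER_CUBIC) for i in(a,b)]),cv2.COLOR_RGB2BGR))
```

```text
[688.20737218 158.39627066 401.21431594] [-0.009  1.    -0.003  0.014] [ 0.005 -0.029 -0.012  0.005 -0.    -0.001]
bar A [array([192.3, 155.7]), array([232.9, 154.1]), array([321.2, 150.5]), array([448.2, 145.3])] B [array([174.8, 170. ]), array([224. , 166.4]), array([329.1, 158.5]), array([476.3, 147.6])]
[[618.6 320.  141. ]
 [611.6 400.  140.9]]
table [array([443.1,  74.1]), array([526.3,  69.7])] [array([444.3,  97.5]), array([525.3,  91.7])]
```

View pics/c5.png

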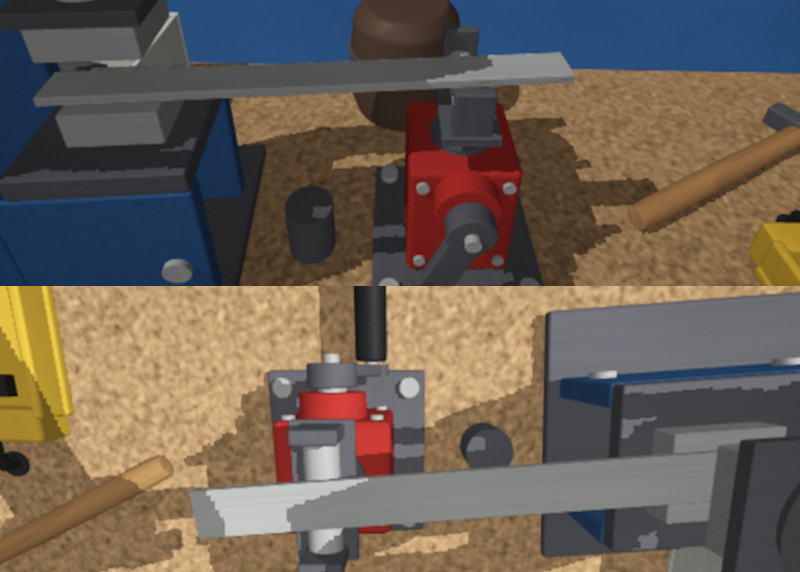

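The upper strip shows the bar almost parallel to the press table edge at (5,197)→(195,193), and the lower strip shows the bar from above with the table edge at (610,385)→(720,372). I'll fit the same edges again.

```bash
cat > lev.py <<'E'
from m import *
def dirn(pa,pb):
    d=np.cross(pa[0],pb[0]); d/=np.linalg.norm(d); d*=np.sign(-d[1]); return np.degrees([np.arctan2(d[0],-d[1]),np.arcsin(d[2])]).round(2)
def sub(d,f):
    e=dict(d); e['image']=np.repeat(np.clip(f(d['image'].astype(np.float32)),0,255).astype(np.uint8)[...,None],3,2); return e
sat=lambda I:I[...,2]-I[...,0]+20
def level(A,B,za=199.5,ra=(300,525),rb=(290,470)):
    N=lambda y,z:np.array([680.4-.0945*(y-105),y,z]); T=lambda y:np.array([618.6-.0875*(y-320),y,141])
    def ln(d,p,q):
        a,b=proj(d,p),proj(d,q); return lambda u:a[1]+(b[1]-a[1])*(u-a[0])/(b[0]-a[0])
    na,ea,PA=edge(A,range(*ra),ln(A,N(105,za),N(330,198.5)),4,-1)
    lb=ln(B,N(105,za),N(330,198.5)); g=cv2.GaussianBlur(cv2.cvtColor(B['image'],cv2.COLOR_RGB2GRAY).astype(np.float32),(5,1),0); P=[]
    for u in range(*rb):
        c=int(lb(u))+5; v=c; th=g[c:c+10,u].mean()-14
        while g[v,u]>th and v>c-12: v-=1
        P.append((u,v+(th-g[v,u])/(g[v+1,u]-g[v,u])))
    P=np.array(P)
    for _ in range(6):
        nb=np.polyfit(P[:,0],P[:,1],1); e=P[:,1]-np.polyval(nb,P[:,0]); P=P[abs(e)<max(.5,2*e.std())]
    print('fit A',na,ea.round(2),len(PA),'B',nb,e.std().round(2),len(P))
    pa,pb=plane(A,na,ra),plane(B,nb,rb); print('bar yaw,elev',dirn(pa,pb),line3(pa,pb,[105,330]).round(2).tolist())
    lt=ln(A,T(320),T(400)); ua=int(proj(A,T(330))[0]),int(proj(A,T(410))[0]); ub=int(proj(B,T(330))[0]),min(535,int(proj(B,T(410))[0]))
    ta=edge(sub(A,sat),range(*ua),lt,4); tb=edge(sub(B,sat),range(*ub),ln(B,T(320),T(400)),4)
    print(ta[1],len(ta[2]),tb[1],len(tb[2]))
    pa,pb=plane(A,ta[0],ua),plane(B,tb[0],ub); print('table',dirn(pa,pb),line3(pa,pb,[330,400]).round(2).tolist())
E
python3 - <<'E'
from lev import *
level(load('w3'),load('w4'),201.5,(325,544),(296,494)); level(load('w5'),load('w6'))
E
```

```text
fit A [1.98908755e-02 1.23336821e+02] 0.14 219 B [-4.61235674e-02  1.46706955e+02] 0.14 198
bar yaw,elev [5.39 0.75] [[680.41, 105.0, 202.39], [659.17, 330.0, 199.45]]Traceback (most recent call last):
  File "<stdin>", line 2, in <module>
  File "lev.py", line 23, in level
    ta=edge(sub(A,sat),range(*ua),lt,4); tb=edge(sub(B,sat),range(*ub),ln(B,T(320),T(400)),4)
  File "m.py", line 5, in edge
    v0=line(u); r=np.arange(int(v0-win),int(v0+win)+1); gr=(g[r+1,u]-g[r-1,u])/2
                                                            ~^^^^^^^
IndexError: index 560 is out of bounds for axis 1 with size 560
```

```bash
sed -i 's/ua=int(proj(A,T(330))\[0\]),int(proj(A,T(410))\[0\])/ua=int(proj(A,T(330))[0]),min(551,int(proj(A,T(410))[0]))/' lev.py
python3 - <<'E'
from lev import *
level(load('w3'),load('w4'),201.5,(325,544),(296,494)); level(load('w5'),load('w6'))
E
```

```text
fit A [1.98908755e-02 1.23336821e+02] 0.14 219 B [-4.61235674e-02  1.46706955e+02] 0.14 198
bar yaw,elev [5.39 0.75] [[680.41, 105.0, 202.39], [659.17, 330.0, 199.45]]
0.0646099224167264 57 0.09209533780041133 56
table [5.01 0.06] [[617.74, 330.0, 140.99], [611.6, 400.0, 140.92]]
fit A [-4.26646717e-02  1.64017024e+02] 0.17 224 B [-7.49961610e-02  1.83462578e+02] 0.13 180
bar yaw,elev [5.4  0.15] [[680.73, 105.0, 199.29], [659.44, 330.0, 198.7]]
0.04889938425253912 83 0.11960734883177382 81
table [4.97 0.09] [[617.72, 330.0, 141.06], [611.62, 400.0, 140.96]]
```

The bar now reads 0.15° against 0.09° for the level reference, and a 3.1 mm drop against the 3.0 mm commanded, so it is level. I'll go over to the pedal.

Request:
play_rows(series=[[-8,-20,0,0,0,0],[-8,-30,0,0,0,0],[-8,-30,0,0,0,0],[-8,-30,0,0,0,0],[-8,-30,0,0,0,0],[-8,-30,0,0,0,0],[-8,-30,0,0,0,0],[-8,-30,-10,0,0,0],[-8,-30,-15,0,0,0],[-8,-30,-15,0,0,0],[-8,-30,-15,0,0,0],[-8,-30,-15,0,0,0],[-8,-30,-15,0,0,0],[-8,-15,-15,0,0,0],[0,0,0,0,0,0],[0,0,0,0,0,0],[0,0,0,0,0,0]])

```text
clock: 20.25
position: [576.7, -236.5, 302.6]
ee_rot: [-0.009, 1.0, -0.004, 0.015]
contact_force: [-0.4, 0.6, 0.6]
gripper_width: 85.2
grasp_force: 0.0
```

Run:
```python
from h import *
d=grab('wrist','w7'); s=read_state(); print(s['position'],s['ee_rot'].round(3),d['eye'])
```

```text
[ 577.0716352  -236.24898703  302.68528455] [-0.01   1.    -0.004  0.016] [ 496.87833609 -238.07433762  418.05208891]
```

View pics/w7.png

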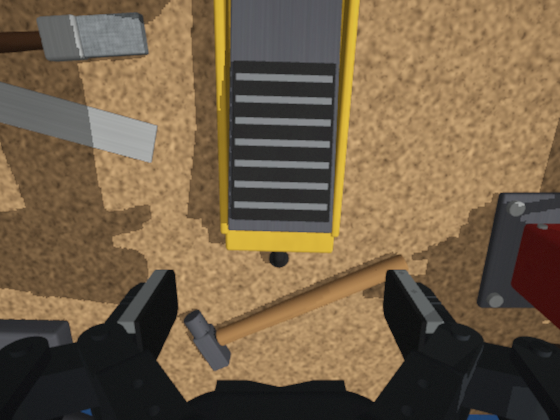

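The view shows the tread's ribbed pad at columns 232–335, rows 62–222, with the plate's free end at row 232.

Run:
```python
from h import *
d=load('w7')
for n,u,v,z in [('endL',228,232,97),('endR',331,234,97),('L62',231,62,76),('R62',337,62,76),('base end',229,250,45),('base endR',332,250,45)]: print(n,onz(d,u,v,z).round(1))
```

```text
endL [ 635.9 -289.3   97. ]
endR [ 635.9 -188.1   97. ]
L62 [ 479.7 -285.    76. ]
R62 [ 478.  -190.3   76. ]
base end [ 681.1 -297.2   45. ]
base endR [ 678.5 -177.6   45. ]
```

Request:
play_rows(series=[[-1,-0.5,-20,0,0,0],[-1,-0.5,-25,0,0,0],[-1,-0.5,-25,0,0,0],[-1,-0.5,-25,0,0,0],[-1,0,-25,0,0,0],[0,0,-25,0,0,0],[0,0,-20,0,0,0],[0,0,-13,0,0,0],[0,0,0,0,0,0],[0,0,0,0,0,0]], gripper=0)

```text
clock: 21.13
position: [572.4, -238.3, 123.3]
ee_rot: [-0.01, 1.0, -0.004, 0.014]
contact_force: [-0.4, -0.2, 0.7]
gripper_width: -0.1
grasp_force: 0.0
```

Request:
play_rows(series=[[0,0,-5,0,0,0],[0,0,-5,0,0,0],[0,0,-5,0,0,0],[0,0,-5,0,0,0],[0,0,0,0,0,0]])

```text
clock: 21.55
position: [572.6, -239.3, 103.0]
ee_rot: [-0.009, 1.0, -0.004, 0.015]
contact_force: [1.3, 0.9, 4.0]
gripper_width: -0.2
grasp_force: 2.0
```

Request:
play_rows(series=[[0,0,-3,0,0,0],[0,0,-3,0,0,0],[0,0,-3,0,0,0],[0,0,-3,0,0,0],[0,0,-3,0,0,0],[0,0,-3,0,0,0],[0,0,-3,0,0,0],[0,0,-3,0,0,0],[0,0,0,0,0,0]])

```text
clock: 22.3
position: [576.2, -239.4, 81.6]
ee_rot: [-0.01, 1.0, -0.005, 0.019]
contact_force: [4.5, 2.2, 9.3]
gripper_width: 0.0
grasp_force: 4.5
```

Request:
play_rows(series=[[0,0,-1.5,0,0,0],[0,0,-1.5,0,0,0],[0,0,-1,0,0,0],[0,0,0,0,0,0],[0,0,0,0,0,0]])

```text
clock: 22.72
position: [576.6, -239.4, 78.4]
ee_rot: [-0.01, 1.0, -0.005, 0.02]
contact_force: [4.6, 3.0, 9.9]
gripper_width: -0.2
grasp_force: 4.9
```

Request:
play_rows(series=[[0,0,-2,0,0,0],[0,0,-2,0,0,0],[0,0,0,0,0,0],[0,0,0,0,0,0]])

```text
clock: 23.05
position: [576.8, -239.4, 76.3]
ee_rot: [-0.01, 1.0, -0.005, 0.02]
contact_force: [2.0, 6.5, 19.2]
gripper_width: -0.2
grasp_force: 9.7
```

Request:
play_rows(series=[[0,0,-1.5,0,0,0],[0,0,-1.5,0,0,0],[0,0,0,0,0,0],[0,0,0,0,0,0]])

```text
clock: 23.38
position: [577.0, -239.5, 73.8]
ee_rot: [-0.01, 1.0, -0.005, 0.021]
contact_force: [1.2, 5.5, 21.7]
gripper_width: 0.2
grasp_force: 10.6
```

Request:
play_rows(series=[[0,0,-1.5,0,0,0],[0,0,-1.5,0,0,0],[0,0,0,0,0,0],[0,0,0,0,0,0]])

```text
clock: 23.72
position: [577.1, -239.4, 73.1]
ee_rot: [-0.011, 1.0, -0.005, 0.021]
contact_force: [-3.8, 7.9, 31.4]
gripper_width: 0.1
grasp_force: 15.7
```

Request:
play_rows(series=[[0,0,-1,0,0,0],[0,0,0,0,0,0],[0,0,0,0,0,0],[0,0,0,0,0,0],[0,0,0,0,0,0]])

```text
clock: 24.13
position: [577.1, -239.4, 73.0]
ee_rot: [-0.011, 1.0, -0.006, 0.021]
contact_force: [-2.9, 9.8, 35.5]
gripper_width: -0.2
grasp_force: 17.6
```

Run:
```python
from h import *
grab('scene','s8')
```

Request:
play_rows(series=[[0,0,2,0,0,0],[0,0,3,0,0,0],[0,0,3,0,0,0],[0,0,4,0,0,0],[0,0,4,0,0,0],[0,0,5,0,0,0],[0,0,5,0,0,0],[0,0,5,0,0,0],[0,0,5,0,0,0],[0,0,5,0,0,0],[0,0,10,0,0,0],[0,0,20,0,0,0],[0,0,30,0,0,0],[0,0,30,0,0,0],[0,0,30,0,0,0],[0,0,30,0,0,0],[0,0,30,0,0,0],[0,0,30,0,0,0],[0,0,0,0,0,0]])

```text
clock: 25.77
position: [573.0, -240.4, 321.8]
ee_rot: [-0.009, 1.0, -0.005, 0.019]
contact_force: [-0.7, 0.9, 2.0]
gripper_width: -0.0
grasp_force: 0.0
```

The pedal reached its stop: z held at 73.0 while the force rose. It has been released. No picture views are left, so I'll repeat the near view and check the bar numerically.

Request:
play_rows(series=[[0,20,10,0,0,0],[0,30,10,0,0,0],[0,30,10,0,0,0],[0,30,10,0,0,0],[0,30,10,0,0,0],[0,30,10,0,0,0],[-6,30,10,0,-1,0],[-8,30,10,0,-1,0],[-8,30,0,0,-1,0],[-8,30,0,0,-1,0],[-8,30,0,0,-1,0],[-8,30,0,0,-1,0],[-8,30,0,0,-1,0],[-8,20,0,0,-0.5,0],[0,0,0,0,0,0],[0,0,0,0,0,0],[0,0,0,0,0,0]], gripper=1)

```text
clock: 27.18
position: [519.2, 131.6, 396.6]
ee_rot: [-0.001, 0.933, -0.014, 0.359]
contact_force: [0.2, 0.2, 0.6]
gripper_width: 85.6
grasp_force: 0.0
```

Run:
```python
from lev import *
A=grab('wrist','w9'); s=read_state(); print(s['position'],s['joint_vel'].round(3))
N=lambda y:np.array([680.73-.0946*(y-105),y,199.29-.0026*(y-105)])
a,b=proj(A,N(105)),proj(A,N(330)); print(a,b)
f=lambda u:a[1]+(b[1]-a[1])*(u-a[0])/(b[0]-a[0]); r=range(int(proj(A,N(190))[0]),min(545,int(proj(A,N(385))[0])))
c,e,P=edge(A,r,f,5,-1); print(c,e,len(P),'dev px at ends',[np.polyval(c,u)-f(u) for u in (r[0],r[-1])])
# pedal and bystanders: scene and top vs start
for n,o in(('scene','scene0'),('top','top0')):
    d=grab(n,n+'9'); D=cv2.absdiff(d['image'],load(o)['image']).max(2); D=cv2.GaussianBlur(D,(5,5),0)
    for k,(p,q) in {'pedal':((560,-240),(640,-190)),'hammer':((700,-150),(760,-60))}.items(): pass
    m=(D>25).astype(np.uint8); nn,_,st,_=cv2.connectedComponentsWithStats(m); print(n,[x[:5].tolist() for x in st[1:] if x[4]>25])
S8,S0=load('s8')['image'],load('scene0')['image'];S9=load('scene9')['image']; sl=np.s_[175:240,262:355]
print('pedal diff: pressed',cv2.absdiff(S8[sl],S9[sl]).mean(),'start vs now',cv2.absdiff(S0[sl],S9[sl]).mean())
```

```text
[519.63223028 131.6712515  397.09306901] [-0.009  0.005  0.011  0.006  0.005 -0.005]
(np.float64(262.21290184884765), np.float64(158.20467513356988)) (np.float64(487.5945505076325), np.float64(147.85917672156293))
[-4.58520132e-02  1.70286496e+02] 0.17541511204338192 159 dev px at ends [np.float64(0.06293011728479314), np.float64(0.07295408091076183)]
scene [[162, 0, 398, 409, 61380], [226, 205, 8, 5, 31], [137, 209, 38, 32, 139], [213, 211, 60, 34, 831], [195, 217, 18, 15, 100], [207, 247, 41, 38, 637]]
top [[233, 166, 20, 9, 97], [232, 175, 22, 5, 62], [261, 194, 20, 29, 315], [174, 199, 320, 221, 27914], [287, 202, 42, 31, 480], [309, 228, 25, 5, 78], [346, 229, 12, 22, 168], [310, 233, 25, 4, 74], [504, 260, 34, 32, 158]]
pedal diff: pressed 54.2961676316515 start vs now 41.54937965260546
```

Run:
```python
from lev import *
a,b=[cv2.cvtColor(load(n)['image'],cv2.COLOR_RGB2GRAY).astype(int) for n in('top0','top9')]
print(a[192:262,316:328].mean(1).round().astype(int).tolist()); print(b[192:262,316:328].mean(1).round().astype(int).tolist())
# upper die lower near edge height: project press-frame corners for z=235 at near face
A,C=load('w5'),load('w9')
for n,d in(('w5',A),('w9',C)):
    p=proj(d,[652,350,235]); u,v=int(p[0]),int(p[1]); g=cv2.cvtColor(d['image'],cv2.COLOR_RGB2GRAY).astype(int)
    print(n,np.round(p,1),v-14,g[v-14:v+15,u].tolist())
```

```text
[191, 185, 168, 137, 113, 103, 95, 81, 68, 70, 90, 105, 98, 75, 67, 84, 104, 105, 86, 66, 74, 95, 102, 90, 70, 69, 90, 106, 97, 74, 67, 84, 104, 104, 86, 68, 74, 93, 102, 89, 70, 70, 89, 105, 97, 74, 66, 76, 88, 95, 97, 97, 96, 96, 97, 96, 96, 95, 96, 96, 97, 95, 96, 97, 106, 131, 159, 182, 190, 190]
[193, 189, 171, 140, 115, 104, 96, 83, 69, 72, 93, 108, 98, 74, 67, 85, 107, 106, 86, 68, 73, 91, 98, 86, 68, 64, 79, 89, 81, 64, 55, 62, 73, 72, 62, 51, 56, 66, 70, 64, 53, 53, 64, 72, 66, 56, 52, 58, 63, 66, 67, 68, 68, 67, 68, 68, 68, 68, 67, 68, 67, 67, 68, 68, 73, 86, 105, 118, 124, 123]
w5 [479.7 170.2] 156 [76, 78, 77, 76, 77, 77, 87, 129, 147, 148, 148, 127, 97, 95, 94, 95, 95, 96, 96, 96, 95, 96, 96, 97, 97, 96, 94, 93, 96]
w9 [524.2 173.6] 159 [77, 77, 77, 76, 76, 74, 74, 78, 61, 36, 37, 55, 83, 92, 91, 92, 94, 93, 94, 93, 93, 94, 94, 94, 95, 95, 92, 89, 92]
```

The pedal's ribs and the top die are back at their starting positions, and the bar is still level (0.07 px deviation). Handing in.

```bash
python3 -c "
from h import *
print(job_done())"
```

```text
the job is handed in; nothing more can be done
None
```

The job is handed in: the bar lies level (within about 0.1° by camera; I overshot slightly and wound back 155°), the pedal was pressed to its stop only then and is fully up again, and I never touched the other tools and parts (about 27 s of the 72 s used).

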